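Withdraw the failed limiter from the kiln control box

ROBOT

A 6-joint arm with a two-finger parallel gripper is mounted at the origin on the work surface. World frame = base frame: x ahead of the robot, y to its left, z up, the work surface at z = 0. Lengths are in m, angles in degrees, forces in N, time in s.
With the tool pointing down it reaches from about 0.275 to 0.775 m from the base axis. Payload 14.6 kg.
Tool frame: the origin (TCP) lies midway between the tips of the shut fingers; the grasp point (between the pads) lies 19 mm behind it; z points along the fingers, y is the line along which they close (so a half turn about z gives the same grasp; the last joint's range is limited). The gripper opens to 85 mm and grips with 20 to 120 N. Pads are 22 mm wide; open, the fingers measure 114 mm over their backs; the gripper's body (76 mm by 85 mm) begins 54 mm behind the grasp point. The pads swing forward as they close: fully open they stand 13 mm farther back than shut.
Start: joints at [-83.44, 15.075, -2.767, 72.158, 0, 81.102], TCP at [0.14, -0.506, 0.231] pointing down, gripper open.
Joint ranges: [-151.79, 151.79], [-50.71, 97.33], [-67.44, 78.34], [-121.81, 120.89], [-77.56, 73.72], [-180, 180]. Speed limits (degrees/s): [108.29, 108.29, 147.25, 159.86, 180, 180].

INTERFACE

Orientations are given as a 3x3 rotation matrix whose columns are the frame's x, y, z axes.
In Python, from plant import * gives the robot as it stands.
- The arm moves only by the shell command python3 -m creep 'ROWS' [FORCE]. ROWS is JSON, a list of rows, each a list of 3 entries, a list of its own where there are three numbers: the turn, a rotation vector about the world's x, y, z in rad, then the shift along the world's x, y, z in m, then the opening, from 0 (shut) to 1 (fully open). A call has 1 to 12 rows; each row shifts and turns the commanded pose from where the row before left it; what a row does not reach is not made up. A row lasts 1/10 s, in which the tool goes at most 50 mm and 8.59 degrees, less where a joint would pass 70% of its speed; a pose out of reach is approached as far as the arm can. A call with a gripper value outside its range is refused whole. The fingers move at their own pace and stop on an object; FORCE is the grip in N (left out, the last holds). Time passes only in rows, so rows that do not move let the fingers close. It gives the time, the measured TCP pose, the force, the opening and the grip force at its end, in the units of the state.
- get_state(): the state, without advancing time (a new reading comes with each control period).
- grab_frame(name): name is "scene" or "top" or "wrist"; returns the picture (400x640x3 uint8, blue, green, red); there is no depth.
- camera_model(name): a dict with "intrinsics" (3x3 intrinsics, pixels), "R" (3x3) and "t" (3): a world point X has camera coordinates R X + t. Camera axes: x right, y down, z forward; pixel columns grow to the right and rows downward; lengths in m; the calibration is good to about 2 mm. A picture is of the moment at which its call begins: read the wrist's pose just before it. camera_model takes no time and is no camera call; for the wrist camera it gives the pose at the moment of the call.
- hand_in(): hands the job in; it is judged then, once.
The state is a dict: "clock": time; "joints": joint angles; "joint_velocities": joint speeds; "joint_torque": joint torques, N m; "eef_pos": TCP position; "ee_rot": TCP orientation; "ft_force": force on the tool from outside, world axes, zero at the start; "wrist_torque": the same for the moment, N m; "grip_width": finger opening in m; "grip_force": force on a finger pad.
Only numpy, scipy, OpenCV 4.12 (cv2) and the standard library are available. Lean on these libraries where they do the work, as an engineer would, in place of code of your own. Each camera call takes 0.05 s, during which the arm holds its last target. There are 200 camera calls.

TASK

The over-temperature limiter of the kiln (the plug-in instrument with the single round reset button on its face) has failed: turn the isolator on top of the control box fully off, draw the limiter straight out of its sleeve by its bezel and set it down right way up on the bench. Then let go, take it again round the middle of its case and lower it, without dropping it, right way up onto the floor of the returns crate. Leave the other instrument plugged in, the isolator off, and the vase, bottle and plaster mould where they stand.

Things in the scene. Friction and masses are not known exactly. Their poses are not given: they have to be found in the camera images.
- control_box: fixed grey kiln control box, 190 deep (x) x 270 wide (y) x 100 mm high; origin: centre of its underside. Its aluminium front panel, at own x = -95 mm, looks roughly towards the robot. Two equal sleeves open in the panel at y = +50 and -50 mm, floors 42 mm above the bench; one holds the limiter, the other the programmer, either way round
- isolator (a joint): rotary isolator on the box top, 65 mm behind the panel at box y = 0; rad: 0 = off (bar along the box's x axis, white mark towards the panel), 1.57 = on (bar along box y); stops at both ends. Starts about on; off is a quarter turn counter-clockwise seen from above. 0.1 N m, stays where it is left
- isolator_grip (a point): on the isolator's upright axis at the height to grip, 37 mm above the box top and 7 mm below the top of the bar. Black bar 47 mm long, 14 mm thick, 32 mm high, on a 50 mm disc; point axes turn with the bar: x along the bar, y across it
- limiter: loose black plug-in instrument, 0.25 to 0.45 kg: case 118 long (x) x 44 wide x 44 mm high; on its front (own -x) a bezel 32 long x 52 x 52 mm with a round reset button, 22 mm across, sticking 16 mm out of its face. Origin: centre of the case's underside, z up (case x = -59 to 59, bezel x = -91 to -59, z = -4 to 48 mm). On a flat surface it lies 2 degrees off level, on bezel and tail
- limiter_bezel (a point): centre of the limiter's bezel, 75 mm in front of the case's middle, 22 mm above its underside. Home, the bezel stands 32 mm out of the panel, its top 10 mm below the box top: grip it there from above, across its 52 mm width. Two sprung latches let go at a level straight pull (own -x) of about 10 to 16 N in the first 10 mm; clear of the sleeve after 125 mm; 1 mm play
- programmer: the other plug-in instrument, same case and bezel, flat face with display and small keys and no round button; stays home in its sleeve. Origin as the limiter's
- crate: loose open grey plastic crate, 240 long (x) x 146 wide (y) x 95 mm high, walls and floor 4 mm thick, 0.7 kg, empty; origin: centre of its underside. The limiter fits in only lengthwise
- vase: loose white cast vase, 200 mm high, 86 mm across at its widest; origin: centre of its foot
- bottle: loose white plastic bottle, 160 mm high, 60 mm across; origin: centre of its foot
- mould: loose plaster mould block, 120 x 90 x 70 mm high; origin: centre of its underside
Things that resemble listed ones, but are neither listed nor needed, are in the scene too. Leave any orange, purple or yellow look-alike of the limiter alone.

How it is judged:
By the outcome, as a careful person would: the job done as asked, in the order asked, and still so for the second after the job is handed in, with the robot touching nothing.
It also fails if it takes over 67 s, if anything falls off the work surface, if the arm or the gripper's body presses on something with over 40 N, if the wrist force passes 120 N, or if a joint passes its speed limit or range.

## Working session

There is one attempt and no reset: what is moved stays moved. The work goes in short steps, Python scripts to look and compute and a shell command to move; the robot and the scene stay as the last step left them, time stands still between calls to the robot, and variables do not carry over. Pictures are saved under pics/ and viewed, at most 13 in all, crops included, and the job is handed in when it is done.

```bash
mkdir -p pics; ls
python3 - <<'E'
from plant import *
import cv2, numpy as np
s=get_state();print(s['clock'],s['eef_pos'],s['ee_rot'],s['grip_width'])
for n in ("scene","top"):
    im=grab_frame(n);cv2.imwrite(f"pics/{n}0.png",im)
    c=camera_model(n);print(n,np.round(c['intrinsics'],1).tolist(),np.round(c['R'],3).tolist(),np.round(c['t'],3).tolist())
a=cv2.imread("pics/scene0.png");b=cv2.imread("pics/top0.png")
E
```

```text
pics
0.0 [ 0.13988313 -0.50572862  0.23082091] [[ 9.63836365e-01  2.66494729e-01 -1.46064919e-04]
 [ 2.66494729e-01 -9.63835780e-01  1.07162183e-03]
 [ 1.44798972e-04 -1.07179362e-03 -9.99999415e-01]] 0.08518187384309633
scene [[365.0, 0.0, 324.1], [0.0, 365.0, 208.2], [0.0, 0.0, 1.0]] [[0.535, 0.845, -0.01], [0.62, -0.401, -0.675], [-0.574, 0.355, -0.738]] [-0.246, -0.276, 1.3]
top [[423.8, 0.0, 323.6], [0.0, 423.8, 202.2], [0.0, 0.0, 1.0]] [[-0.008, -1.0, 0.018], [-0.995, 0.006, -0.098], [0.098, -0.019, -0.995]] [-0.065, 0.566, 1.245]
```

View pics/scene0.png

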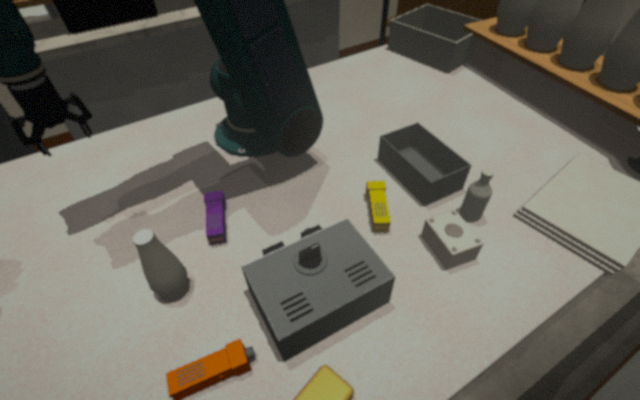

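View pics/top0.png

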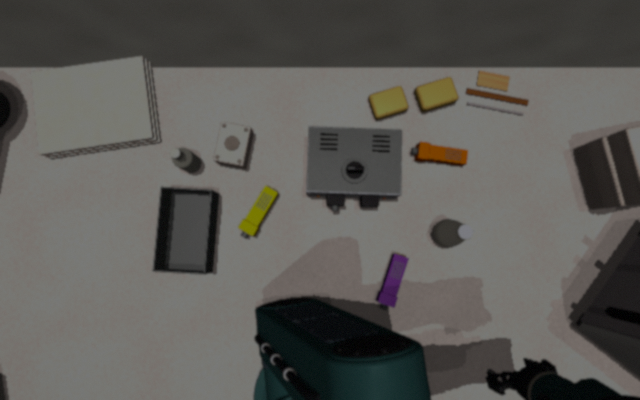

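The scene shows the control box at about (318,285). Its two bezels are near (273,247) and (312,232), the crate is at (423,162), the mould at (452,238), the bottle at (477,197) and the vase at (160,265). In the top view the bezels are at (335,202) and (369,201), and the isolator is at (355,170). The orange (440,153), purple (393,279) and yellow (259,211) look-alikes lie loose on the bench. I'll enlarge the box and the crate.

Run:
```python
import cv2, numpy as np
b=cv2.imread("pics/top0.png");a=cv2.imread("pics/scene0.png")
g=lambda i:np.uint8(255*(i/255.)**.5)
x=cv2.resize(g(b[115:215,300:410]),None,fx=5,fy=5,interpolation=cv2.INTER_CUBIC)  #550x500
cr=cv2.resize(g(b[180:280,145:225]),None,fx=3,fy=3,interpolation=cv2.INTER_CUBIC) #240x300
sc=cv2.resize(g(a[220:275,255:330]),None,fx=3.2,fy=3.2,interpolation=cv2.INTER_CUBIC) #240x176
o=np.zeros((500,800,3),np.uint8);o[:500,:550]=x;o[:300,555:795]=cr;o[310:310+sc.shape[0],555:555+sc.shape[1]]=sc
cv2.imwrite("pics/c1.png",o)
```

```text
(no output)
```

View pics/c1.png

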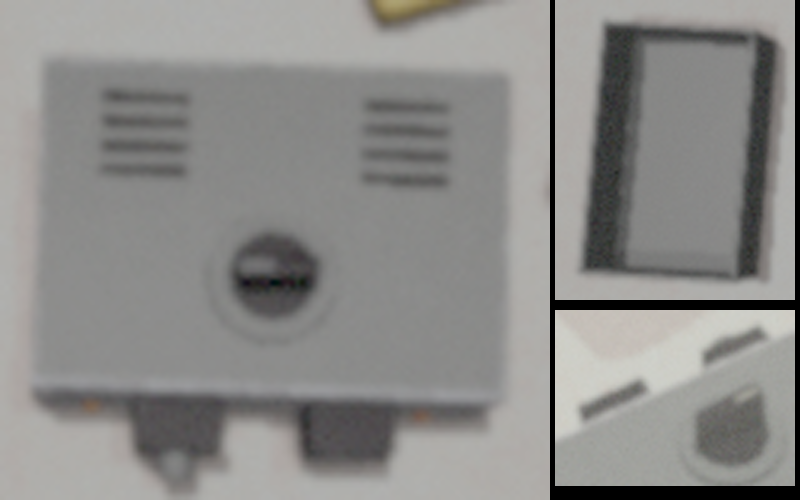

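The left bezel in the top view, at px (335,203), carries a round pale button that sticks out at (335,208). The right one at (369,203) has a flat face, so it is the programmer. The loose look-alikes are coloured, so **the limiter is the left (+y) one**. The isolator is at about (355,170), with its bar roughly along y. Next I fit the poses.

```bash
cat > h.py <<'E'
from plant import *
import cv2, numpy as np
from scipy.optimize import least_squares
def proj(c,P):
    q=(np.asarray(P)@np.array(c['R']).T+c['t'])@np.array(c['intrinsics']).T
    return q[:,:2]/q[:,2:]
def tf(p,L):  # planar pose x,y,yaw ; local points
    c,s=np.cos(p[2]),np.sin(p[2]);L=np.asarray(L,float)
    return np.c_[p[0]+c*L[:,0]-s*L[:,1],p[1]+s*L[:,0]+c*L[:,1],L[:,2]]
def fit(obs,p0):  # obs: list of (cam dict, local pts, pixels)
    f=lambda p:np.concatenate([(proj(c,tf(p,L))-np.array(px)).ravel() for c,L,px in obs])
    r=least_squares(f,p0);return r.x,np.round(r.fun,1)
def back(c,px,z):
    R=np.array(c['R']);o=-R.T@c['t'];d=R.T@np.linalg.solve(np.array(c['intrinsics']),[px[0],px[1],1]);return o+d*(z-o[2])/d[2]
E
python3 - <<'E'
from h import *
T=camera_model("top");S=camera_model("scene")
cr=lambda x,y:(x/5+300,y/5+115)
cc=lambda x,y:((x-555)/3+145,y/3+180)
B=[[.095,.135,.1],[.095,-.135,.1],[-.095,.135,.1],[-.095,-.135,.1]]
p,r=fit([(T,B,[cr(44,58),cr(510,75),cr(35,390),cr(497,405)])],[.55,-.05,0]);print('box',p,np.degrees(p[2]),r)
print('scene proj',proj(S,tf(p,B)).round(0).tolist())
print('iso axis',tf(p,[[-.03,0,.137]]), 'px',proj(T,tf(p,[[-.03,0,.144]])))
print('bezel',tf(p,[[-.111,.05,.064],[-.111,-.05,.064]]),'px',proj(T,tf(p,[[-.111,.05,.09],[-.111,-.05,.09]])))
C=[[.12,.073,.095],[.12,-.073,.095],[-.12,.073,.095],[-.12,-.073,.095]]
q,r=fit([(T,C,[cc(607,25),cc(757,35),cc(583,270),cc(738,275)])],[.45,.4,0]);print('crate',q,np.degrees(q[2]),r)
print('scene proj',proj(S,tf(q,C)).round(0).tolist())
for n,px,z in (('mould',(235,130),.07),('bottle',(180,153),.16),('vase',(463,231),.2),('yellow',(259,211),.045),('purple',(393,279),.045)):print(n,back(T,px,z).round(3))
E
```

```text
box [ 0.67622594 -0.15694717 -0.04169603] -2.389006623923832 [-0.2  0.4 -0.2  0.6 -0.9 -0.7  1.4 -0.3]
scene proj [[394.0, 279.0], [277.0, 342.0], [345.0, 220.0], [240.0, 267.0]]
iso axis [[ 0.64625201 -0.15569665  0.137     ]] px [[355.54052579 168.75624544]]
bezel [[ 0.56740661 -0.10236371  0.064     ]
 [ 0.56323822 -0.20227679  0.064     ]] px [[335.59788094 199.35995811]
 [370.43528092 200.60983905]]
crate [ 0.48279644  0.32600794 -0.06036471] -3.458643349981672 [-0.7 -2.   0.8 -2.6 -0.5  1.7  0.4  2.7]
scene proj [[470.0, 165.0], [429.0, 183.0], [416.0, 122.0], [378.0, 136.0]]
mould [0.777 0.191 0.07 ]
bottle [0.689 0.321 0.16 ]
vase [ 0.471 -0.427  0.2  ]
yellow [0.539 0.122 0.045]
purple [ 0.337 -0.27   0.045]
```

```bash
python3 -m creep '[[[0,0,0.14],[0.03,0.02,0.01],1],[[0,0,0.14],[0.03,0.02,0.01],1],[[0,0,0.14],[0.03,0.02,0.01],1],[[0,0,0.14],[0.03,0.02,0],1],[[0,0,0.14],[0.03,0.02,0],1],[[0,0,0.14],[0.03,0.02,0],1],[[0,0,0.14],[0.03,0.02,0],1],[[0,0,0.14],[0.03,0.02,0],1],[[0,0,0.14],[0.03,0.02,0],1],[[0,0,0],[0.03,0.02,0],1],[[0,0,0],[0.03,0.02,0],1],[[0,0,0],[0.03,0.02,0],1]]' 40
python3 -m creep '[[[0,0,0],[0.03,0.02,0],1],[[0,0,0],[0.03,0.02,0],1],[[0,0,0],[0.03,0.02,0],1],[[0,0,0],[0.016,0.02,0],1],[[0,0,0],[0.0,0.02,0],1],[[0,0,0],[0,0.01,0],1],[[0,0,0],[0,0,0],1],[[0,0,0],[0,0,0],1]]'
python3 - <<'E'
from h import *
s=get_state();c=camera_model("wrist");im=grab_frame("wrist");cv2.imwrite("pics/w1.png",np.uint8(255*(im/255.)**.6))
print(s['clock'],s['joints'],s['eef_pos'],s['ee_rot'])
print(proj(c,[[.646,-.156,.144],[.567,-.102,.09]]))
np.savez("w1.npz",K=c['intrinsics'],R=c['R'],t=c['t'])
E
```

```text
clock: 1.3
eef_pos: [0.501, -0.2649, 0.2611]
ee_rot: [[0.041, 0.999, -0.0], [0.999, -0.041, 0.0], [0.0, -0.0, -1.0]]
ft_force: [1.2, -0.2, 0.1]
grip_width: 0.0851
grip_force: 0.0
clock: 2.1
eef_pos: [0.6053, -0.1565, 0.2617]
ee_rot: [[0.041, 0.999, 0.0], [0.999, -0.041, -0.0], [-0.0, 0.0, -1.0]]
ft_force: [-1.3, -0.4, 0.8]
grip_width: 0.0856
grip_force: 0.0
2.1 [-2.19528012e+01  2.50854708e+01  1.73145914e+01  8.22048809e+01
 -1.52799489e-02  7.04179236e+01] [ 0.60525971 -0.15649518  0.26169737] [[ 4.13652624e-02  9.99144048e-01  2.92689104e-04]
 [ 9.99144014e-01 -4.13651422e-02 -4.05507583e-04]
 [-3.93053362e-04  3.09212494e-04 -9.99999875e-01]]
[[369.49310952 193.19546365]
 [274.07754777 122.51971153]]
```

View pics/w1.png

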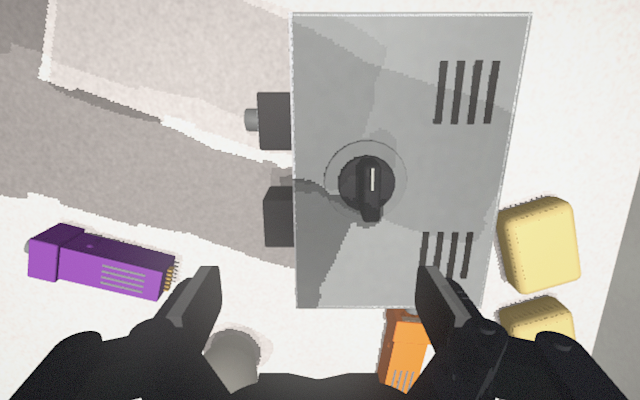

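The wrist view shows the limiter's bezel at (275,121), with its round button standing out at (251,120). The programmer's flat bezel is at (279,216). The isolator is at about (369,185) with its white mark pointing up (+y), so it is on. I'll refine from the box corners.

Run:
```python
from h import *
z=np.load("w1.npz");W=dict(intrinsics=z['K'],R=z['R'],t=z['t'])
B=[[.095,.135,.1],[-.095,.135,.1],[-.095,-.135,.1]]
p,r=fit([(W,B,[(531,12),(291,12),(296.5,308)])],[.676,-.157,-.04]);print('box',p,np.degrees(p[2]),r)
print(proj(W,tf(p,[[.095,-.135,.1]])))
print('iso',tf(p,[[-.03,0,.137]]),proj(W,tf(p,[[-.03,0,.144],[-.03,.0235,.144],[-.03,-.0235,.144],[-.03,0.025,.112],[-.03,-.025,.112]])))
print('bezel from img',back(W,(275.5,93),.09),back(W,(275.5,150),.09),'fit',tf(p,[[-.111,.05,.09]]))
im=cv2.imread("pics/w1.png")[130:240,300:430]
cv2.imwrite("pics/c2.png",cv2.resize(im,None,fx=5,fy=5,interpolation=cv2.INTER_CUBIC))
```

```text
box [ 0.6786909 -0.1554848 -0.0398567] -2.283620793092899 [-1.7  1.2  0.5  1.4  1.5 -5. ]
[[479.31152318 302.96676691]]
iso [[ 0.64871473 -0.15428941  0.137     ]] [[372.90689435 191.01462383]
 [374.41308786 161.99342723]
 [371.48022654 218.50352673]
 [368.65375458 152.98287234]
 [366.13786936 207.52155755]]
bezel from img [ 0.57032212 -0.07664482  0.09      ] [ 0.56629672 -0.12695032  0.09      ] fit [[ 0.56977136 -0.10110158  0.09      ]]
```

View pics/c2.png

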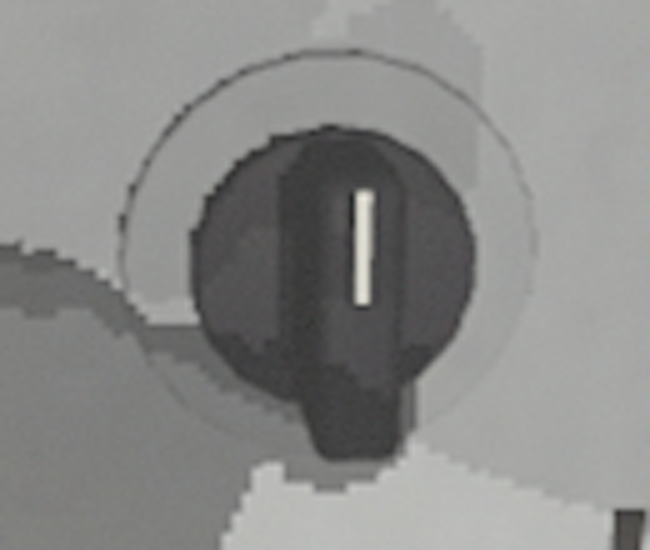

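```bash
python3 -m creep '[[[0,0,0],[0.022,0.001,0],1],[[0,0,0],[0.021,0.001,-0.01],0.8],[[0,0,0],[0,0,-0.035],0.6],[[0,0,0],[0,0,-0.035],0.6],[[0,0,0],[0,0,-0.035],0.6],[[0,0,0],[0,0,-0.027],0.6],[[0,0,0],[0,0,0],0.3],[[0,0,0],[0,0,0],0],[[0,0,0],[0,0,0],0],[[0,0,0],[0,0,0],0],[[0,0,0],[0,0,0],0]]' 40
```

```text
clock: 3.25
eef_pos: [0.6469, -0.1546, 0.115]
ee_rot: [[0.042, 0.999, -0.007], [0.999, -0.042, 0.002], [0.002, -0.007, -1.0]]
ft_force: [9.1, -5.3, -53.0]
grip_width: 0.0473
grip_force: 51.7
```

Run:
```python
from h import *
s=get_state();print({k:np.round(v,3).tolist() for k,v in s.items()})
im=grab_frame("wrist");sc=grab_frame("scene")
s=get_state();print(s['eef_pos'],s['ft_force'],s['grip_width'])
g=lambda i:np.uint8(255*(i/255.)**.6)
o=np.zeros((600,800,3),np.uint8)
o[:250,:400]=cv2.resize(g(im),(400,250));o[250:600,:700]=cv2.resize(g(sc[190:290,220:420]),(700,350),interpolation=cv2.INTER_CUBIC)
o[:250,400:800]=cv2.resize(g(im[120:320,200:520]),(400,250))
cv2.imwrite("pics/c3.png",o)
```

```text
{'clock': 3.25, 'joints': [-20.44, 31.961, 6.492, 64.963, -0.031, 71.986], 'joint_velocities': [0.048, 0.058, -0.004, -0.044, -0.037, 0.098], 'joint_torque': [1.956, -123.502, 50.486, 4.724, 0.418, -0.025], 'eef_pos': [0.647, -0.155, 0.115], 'ee_rot': [[0.042, 0.999, -0.007], [0.999, -0.042, 0.002], [0.002, -0.007, -1.0]], 'ft_force': [9.149, -5.253, -52.962], 'wrist_torque': [-1.092, -2.096, -0.021], 'grip_force': 51.691, 'grip_width': 0.047}
[ 0.64691434 -0.15459354  0.11497812] [  8.55358825  -5.70327407 -54.55818971] 0.047238530341449286
```

View pics/c3.png

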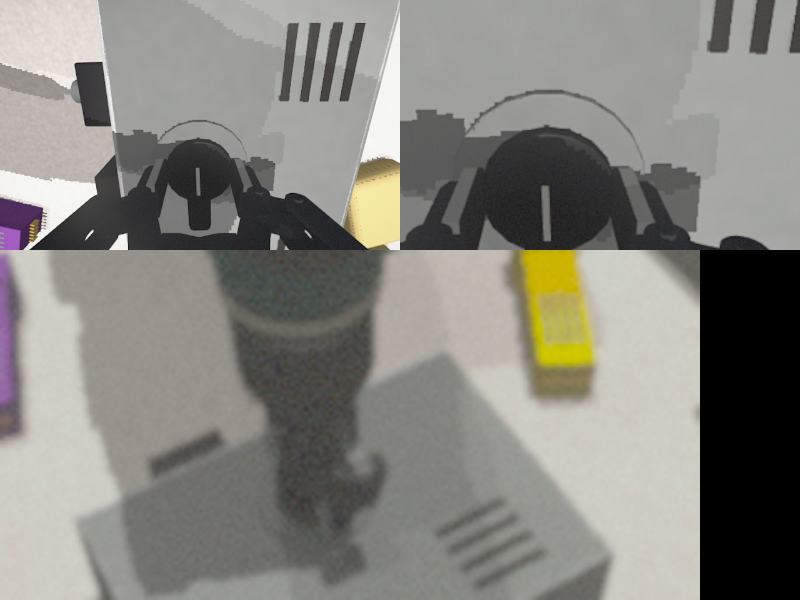

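The fingers have closed on the 50 mm disc (47 mm wide), below the bar: the wrist view shows the pads on either side of the disc. I'll open, rise 12 mm and grip the bar itself.

```bash
python3 -m creep '[[[0,0,0],[0,0,0],0.8],[[0,0,0],[0,0,0],0.8],[[0,0,0],[0,0,0],0.8],[[0,0,0],[0,0,0.006],0.8],[[0,0,0],[0,0,0.007],0.8],[[0,0,0],[0,0,0],0.8]]' 40
python3 -m creep '[[[0,0,0],[0,0,0],0.3],[[0,0,0],[0,0,0],0],[[0,0,0],[0,0,0],0],[[0,0,0],[0,0,0],0],[[0,0,0],[0,0,0],0],[[0,0,0],[0,0,0],0],[[0,0,0],[0,0,0],0]]' 40
```

```text
clock: 3.95
eef_pos: [0.6496, -0.1542, 0.1341]
ee_rot: [[0.041, 0.999, 0.002], [0.999, -0.041, -0.001], [-0.001, 0.002, -1.0]]
ft_force: [0.7, -0.1, -1.4]
grip_width: 0.0683
grip_force: 0.0
clock: 4.65
eef_pos: [0.6475, -0.1537, 0.1323]
ee_rot: [[0.041, 0.999, -0.003], [0.999, -0.041, 0.0], [0.0, -0.003, -1.0]]
ft_force: [-10.6, 1.7, 7.2]
grip_width: 0.0132
grip_force: 40.5
```

```bash
python3 -m creep '[[[0,0,0.1],[-0.002,0,0],0],[[0,0,0.14],[0,0,0],0],[[0,0,0.14],[0,0,0],0],[[0,0,0.14],[0,0,0],0],[[0,0,0.14],[0,0,0],0],[[0,0,0.14],[0,0,0],0],[[0,0,0.14],[0,0,0],0],[[0,0,0.14],[0,0,0],0],[[0,0,0.14],[0,0,0],0],[[0,0,0.14],[0,0,0],0],[[0,0,0.14],[0,0,0],0],[[0,0,0.07],[0,0,0],0]]'
python3 -m creep '[[[0,0,0.02],[0,0,0],0],[[0,0,0.02],[0,0,0],0],[[0,0,0],[0,0,0],0]]'
python3 -c "
from h import *
s=get_state();print(s['wrist_torque'],s['ft_force'],s['joints'],np.degrees(np.arctan2(s['ee_rot'][1][1],s['ee_rot'][0][1])))"
```

```text
clock: 5.85
eef_pos: [0.6467, -0.154, 0.1323]
ee_rot: [[-0.999, 0.037, -0.0], [0.037, 0.999, 0.0], [0.0, 0.0, -1.0]]
ft_force: [-3.4, 0.2, 3.4]
grip_width: 0.0128
grip_force: 40.4
clock: 6.15
eef_pos: [0.6467, -0.154, 0.1324]
ee_rot: [[-1.0, 0.003, -0.0], [0.003, 1.0, 0.0], [0.0, 0.0, -1.0]]
ft_force: [-3.8, -0.1, 5.1]
grip_width: 0.0132
grip_force: 48.5
[ 0.20105289  0.90662145 -1.14723653] [-3.84934155 -0.10165822  5.09445871] [-2.04115381e+01  3.11177768e+01  7.72174721e+00  6.66230901e+01
 -4.28298903e-03 -2.02326575e+01] 89.82111974840339
```

The isolator is at its stop: the torque is -1.15 N m and the bar is along x. I'll release, rise, move above the limiter's bezel and look.

```bash
python3 -m creep '[[[0,0,-0.02],[0,0,0],0],[[0,0,0],[0,0,0],0.5],[[0,0,0],[0,0,0],0.5],[[0,0,0],[0,0,0],0.5],[[0,0,0],[0,0,0.04],0.5],[[0,0,0],[0,0,0.04],1],[[0,0,0],[-0.02,0.01,0.04],1],[[0,0,-0.01],[-0.03,0.02,0],1],[[0,0,-0.007],[-0.028,0.022,0],1],[[0,0,0],[0,0,0],1],[[0,0,0],[0,0,0],1]]'
python3 - <<'E'
from h import *
s=get_state();c=camera_model("wrist");im=grab_frame("wrist");cv2.imwrite("pics/w2.png",np.uint8(255*(im/255.)**.6))
print(s['clock'],s['eef_pos'],np.degrees(np.arctan2(s['ee_rot'][1][1],s['ee_rot'][0][1])))
p=[.6787,-.1555,-.04]
print(proj(c,tf(p,[[-.03,0,.144],[-.0535,0,.144],[-.0065,0,.144],[-.095,.024,.09],[-.127,.024,.09],[-.127,.076,.09],[-.095,.076,.09],[-.095,.135,.1],[-.095,-.135,.1]])).round(1).tolist())
np.savez("w2.npz",K=c['intrinsics'],R=c['R'],t=c['t'])
E
```

```text
clock: 7.25
eef_pos: [0.5688, -0.1017, 0.2528]
ee_rot: [[-0.999, 0.038, 0.001], [0.038, 0.999, -0.0], [-0.001, -0.0, -1.0]]
ft_force: [-0.0, -1.0, -1.0]
grip_width: 0.0855
grip_force: 0.0
7.25 [ 0.56883813 -0.10172572  0.25277191] 87.82206750478656
[[260.5, 291.5], [259.1, 267.0], [261.9, 314.8], [291.7, 199.9], [290.9, 166.6], [347.6, 166.8], [346.6, 200.0], [411.7, 203.5], [117.7, 202.8]]
```

View pics/w2.png

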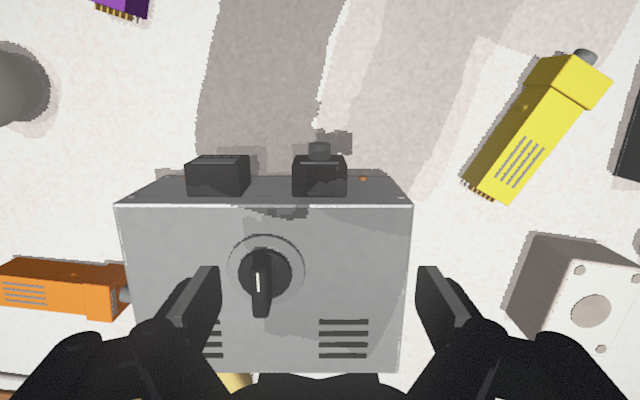

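The isolator bar now lies along x, with its mark at (259,283) in the half towards the panel, so it is off. The limiter's bezel, with the round button at (319,150), is at (320,180). That is directly below the gripper in y. I'll descend and grip it.

```bash
python3 -m creep '[[[0,0,0],[-0.004,0,-0.04],1],[[0,0,0],[0,0,-0.04],1],[[0,0,0],[0,0,-0.04],1],[[0,0,0],[0,0,-0.04],1],[[0,0,0],[0,0,-0.038],1],[[0,0,0],[0,0,0],1],[[0,0,0],[0,0,0],0.4],[[0,0,0],[0,0,0],0.4],[[0,0,0],[0,0,0],0.4],[[0,0,0],[0,0,0],0.4],[[0,0,0],[0,0,0],0.4]]' 50
```

```text
clock: 8.4
eef_pos: [0.5662, -0.1019, 0.0564]
ee_rot: [[-0.999, 0.038, 0.003], [0.038, 0.999, -0.0], [-0.003, 0.0, -1.0]]
ft_force: [-0.6, 4.2, 6.5]
grip_width: 0.0515
grip_force: 51.6
```

```bash
python3 -m creep '[[[0,0,0],[0,0,0],0.3],[[0,0,0],[0,0,0],0.3],[[0,0,0],[-0.003,0.0001,0],0.3],[[0,0,0],[-0.003,0.0001,0],0.3],[[0,0,0],[-0.003,0.0001,0],0.3],[[0,0,0],[-0.003,0.0001,0],0.3],[[0,0,0],[-0.003,0.0002,0],0.3],[[0,0,0],[-0.005,0.0002,0],0.3],[[0,0,0],[-0.005,0.0002,0],0.3],[[0,0,0],[-0.01,0.0004,0],0.3],[[0,0,0],[-0.01,0.0004,0],0.3],[[0,0,0],[0,0,0],0.3]]' 110
```

```text
clock: 9.6
eef_pos: [0.52, -0.1002, 0.0561]
ee_rot: [[-0.999, 0.039, 0.002], [0.039, 0.999, -0.0], [-0.002, -0.0, -1.0]]
ft_force: [-6.6, 4.0, 13.6]
grip_width: 0.0508
grip_force: 116.0
```

```bash
python3 -m creep '[[[0,0,0],[-0.01,0.0004,0.0005],0.3],[[0,0,0],[-0.01,0.0004,0.0005],0.3],[[0,0,0],[-0.01,0.0004,0],0.3],[[0,0,0],[-0.01,0.0004,0],0.3],[[0,0,0],[-0.01,0.0004,0],0.3],[[0,0,0],[-0.01,0.0004,0],0.3],[[0,0,0],[-0.01,0.0004,0],0.3],[[0,0,0],[-0.01,0.0004,0],0.3],[[0,0,0],[-0.01,0.0004,0],0.3],[[0,0,0],[-0.01,0.0004,0],0.3],[[0,0,0],[-0.01,0.0004,0],0.3],[[0,0,0],[0,0,0],0.3]]'
python3 -m creep '[[[0,0,0],[-0.01,0.0004,0],0.3],[[0,0,0],[-0.01,0.0004,0],0.3],[[0,0,0],[0,0,0],0.3]]'
python3 - <<'E'
from h import *
s=get_state();im=grab_frame("wrist");sc=grab_frame("scene");print(s['ft_force'],s['wrist_torque'],s['eef_pos'])
g=lambda i:np.uint8(255*(i/255.)**.6)
o=np.zeros((600,800,3),np.uint8)
o[:250,:400]=cv2.resize(g(im),(400,250));o[250:600,:800]=cv2.resize(g(sc[180:285,190:430]),(800,350),interpolation=cv2.INTER_CUBIC)
cv2.imwrite("pics/c4.png",o)
E
```

```text
clock: 10.8
eef_pos: [0.4082, -0.0955, 0.0551]
ee_rot: [[-0.999, 0.039, -0.001], [0.039, 0.999, 0.0], [0.001, 0.0, -1.0]]
ft_force: [-0.3, 0.2, -2.4]
grip_width: 0.0506
grip_force: 114.5
clock: 11.1
eef_pos: [0.3884, -0.0947, 0.0551]
ee_rot: [[-0.999, 0.039, -0.001], [0.039, 0.999, 0.0], [0.001, 0.0, -1.0]]
ft_force: [0.1, 1.0, -1.3]
grip_width: 0.0501
grip_force: 114.5
[ 0.06640098  0.99351736 -1.29418027] [ 0.07690335  0.15458216 -0.03587045] [ 0.38838666 -0.09465759  0.05514885]
```

View pics/c4.png

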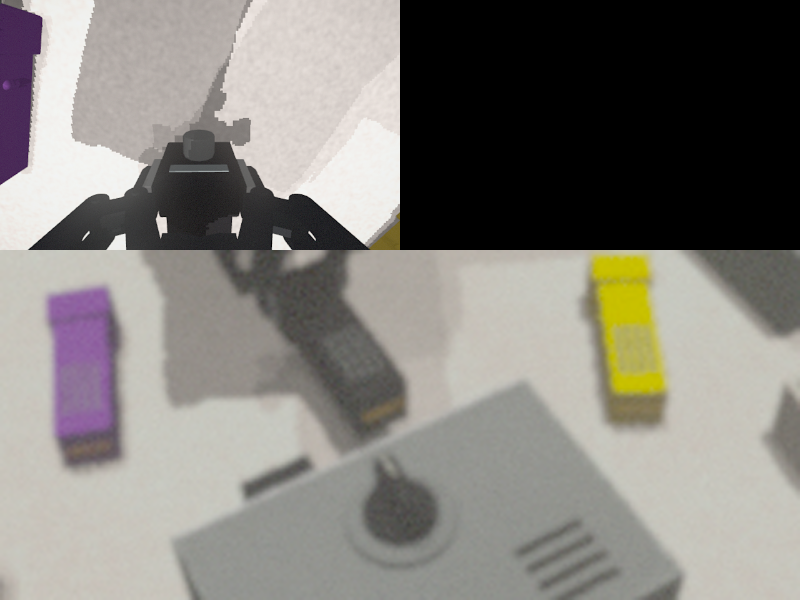

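The limiter is fully out and level in the gripper. The programmer is still home and the isolator is off. Now I lower it to the bench.

```bash
python3 -m creep '[[[0,0,0],[0,0,-0.012],0.3],[[0,0,0],[0,0,-0.012],0.3],[[0,0,0],[0,0,-0.006],0.3],[[0,0,0],[0,0,-0.003],0.3],[[0,0,0],[0,0,0],0.3]]'
python3 -m creep '[[[0,0,0],[0,0,-0.001],0.3],[[0,0,0],[0,0,-0.001],0.3],[[0,0,0],[0,0,0],0.3]]'
python3 -m creep '[[[0,0,0],[0,0,-0.001],0.3],[[0,0,0],[0,0,-0.001],0.3],[[0,0,0],[0,0,0],0.3]]'
```

```text
clock: 11.7
eef_pos: [0.39, -0.095, 0.0222]
ee_rot: [[-0.999, 0.039, -0.0], [0.039, 0.999, 0.0], [0.0, 0.0, -1.0]]
ft_force: [0.3, 0.1, -3.2]
grip_width: 0.0509
grip_force: 114.6
clock: 12.0
eef_pos: [0.39, -0.095, 0.0204]
ee_rot: [[-0.999, 0.039, 0.0], [0.039, 0.999, -0.0], [-0.0, -0.0, -1.0]]
ft_force: [-0.2, 1.4, -3.0]
grip_width: 0.0505
grip_force: 114.6
clock: 12.3
eef_pos: [0.3901, -0.0951, 0.0188]
ee_rot: [[-0.999, 0.039, 0.001], [0.039, 0.999, -0.0], [-0.001, -0.0, -1.0]]
ft_force: [-4.6, 1.1, 15.4]
grip_width: 0.0503
grip_force: 116.7
```

```bash
python3 -m creep '[[[0,0,0],[0,0,0],0.7],[[0,0,0],[0,0,0],1],[[0,0,0],[0,0,0],1],[[0,0,0],[0,0,0],1],[[0,0,0],[0,0,0.02],1],[[0,0,0],[0,0,0.04],1],[[0,0,0],[0,0,0.04],1],[[0,0,0],[0.025,-0.001,0.04],1],[[0,0,0],[0.025,-0.001,0.04],1],[[0,0,0],[0.026,-0.001,0],1],[[0,0,0],[0,0,0],1],[[0,0,0],[0,0,0],1]]' 60
python3 - <<'E'
from h import *
s=get_state();c=camera_model("wrist");im=grab_frame("wrist");cv2.imwrite("pics/w3.png",np.uint8(255*(im/255.)**.6))
print(s['eef_pos'])
p=[.466,-.098,-.04]
L=[[-.091,.026,.048],[-.091,-.026,.048],[-.059,.026,.048],[-.059,-.026,.048],[.059,.022,.044],[.059,-.022,.044]]
print(proj(c,tf(p,L)).round(1).tolist())
np.savez("w3.npz",K=c['intrinsics'],R=c['R'],t=c['t'])
E
```

```text
clock: 13.5
eef_pos: [0.4657, -0.0978, 0.1978]
ee_rot: [[-0.999, 0.038, -0.001], [0.038, 0.999, 0.0], [0.001, 0.0, -1.0]]
ft_force: [-0.1, 0.2, -0.3]
grip_width: 0.0858
grip_force: 0.0
[ 0.46565519 -0.09784007  0.19775493]
[[350.5, 79.0], [286.5, 78.8], [349.3, 119.5], [287.5, 119.3], [341.0, 245.3], [295.2, 245.2]]
```

View pics/w3.png

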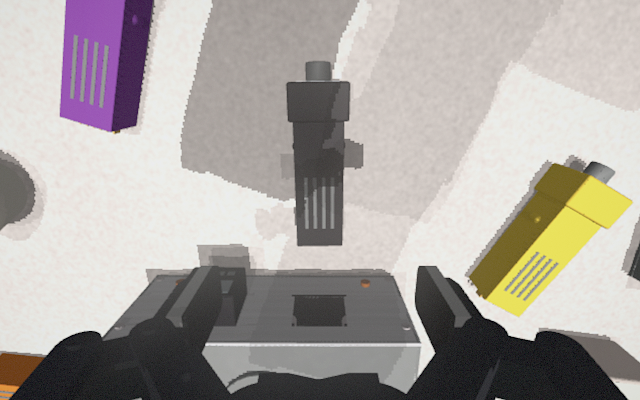

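The limiter lies right way up, with its bezel at (319,101), its tail at (319,245) and its vents on top. That is within 2 px of the prediction. I'll take it round the middle of the case.

```bash
python3 -m creep '[[[0,0,0],[0,0,-0.04],1],[[0,0,0],[0,0,-0.04],1],[[0,0,0],[0,0,-0.04],1],[[0,0,0],[0,0,-0.04],1],[[0,0,0],[0,0,-0.022],1],[[0,0,0],[0,0,0],1],[[0,0,0],[0,0,0],0.4],[[0,0,0],[0,0,0],0.3],[[0,0,0],[0,0,0],0.3],[[0,0,0],[0,0,0],0.3],[[0,0,0],[0,0,0],0.3],[[0,0,0],[0,0,0],0.3]]' 80
python3 -m creep '[[[0,0,0],[0,0,0.01],0.3],[[0,0,0],[0,0,0.02],0.3],[[0,0,0],[0,0,0.04],0.3],[[0,0,0],[0,0,0.04],0.3],[[0,0,0],[0,0,0.04],0.3],[[0,0,0],[0,0,0.04],0.3],[[0,0,0],[0,0,0],0.3]]'
```

```text
clock: 14.75
eef_pos: [0.4666, -0.0983, 0.0178]
ee_rot: [[-0.999, 0.039, 0.002], [0.039, 0.999, -0.001], [-0.002, -0.001, -1.0]]
ft_force: [-3.5, 0.7, 15.2]
grip_width: 0.0429
grip_force: 79.3
clock: 15.45
eef_pos: [0.4677, -0.0986, 0.2116]
ee_rot: [[-0.999, 0.039, 0.007], [0.039, 0.999, -0.003], [-0.008, -0.003, -1.0]]
ft_force: [1.2, -0.5, -3.1]
grip_width: 0.0431
grip_force: 82.3
```

```bash
python3 -m creep '[[[0,0,0],[0.002,0.02,0],0.3],[[0,0,0],[0.004,0.04,0],0.3],[[0,0,0],[0.004,0.04,0],0.3],[[0,0,0],[0.004,0.04,0],0.3],[[0,0,0],[0.004,0.04,0],0.3],[[0,0,0],[0.004,0.04,0],0.3],[[0,0,0],[0.004,0.04,0],0.3],[[0,0,0],[0.004,0.04,0],0.3],[[0,0,0],[0.002,0.02,0],0.3],[[0,0,0],[0,0,0],0.3],[[0,0,0],[0,0,0],0.3]]'
python3 - <<'E'
from h import *
s=get_state();c=camera_model("wrist");im=grab_frame("wrist");cv2.imwrite("pics/w4.png",np.uint8(255*(im/255.)**.6))
print(s['eef_pos'])
p=[.483,.326,-.06]
print(proj(c,tf(p,[[.12,.073,.095],[.12,-.073,.095],[-.12,.073,.095],[-.12,-.073,.095]])).round(1).tolist())
np.savez("w4.npz",K=c['intrinsics'],R=c['R'],t=c['t'])
E
```

```text
clock: 16.55
eef_pos: [0.4974, 0.2221, 0.2059]
ee_rot: [[-0.999, 0.038, -0.001], [0.038, 0.999, -0.0], [0.001, -0.0, -1.0]]
ft_force: [0.6, 0.4, -3.6]
grip_width: 0.0433
grip_force: 82.2
[0.49741868 0.222085   0.20590295]
[[515.8, 311.8], [350.0, 308.5], [590.1, 2.5], [369.1, -3.3]]
```

View pics/w4.png

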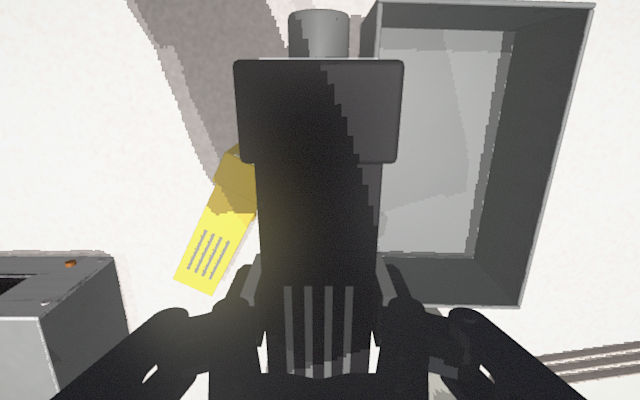

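The crate's rim corners are at (595,4), (522,307) and (377,1). The limiter is held right way up, with its vents on top. I fit the crate from these.

Run:
```python
from h import *
z=np.load("w4.npz");W=dict(intrinsics=z['K'],R=z['R'],t=z['t'])
L=[[-.12,.073,.095],[.12,.073,.095],[-.12,-.073,.095]]
q,r=fit([(W,L,[(595,4),(522,307),(377,1)])],[.48,.33,-.06]);print(q,np.degrees(q[2]),r)
print('target case middle',tf(q,[[.024,0,0]]),'yaw y',90+np.degrees(q[2]))
```

```text
[ 0.48416485  0.33119713 -0.04984306] -2.8557968332495514 [ 1.1 -1.2  1.1  5.  -2.  -1.4]
target case middle [[0.50813504 0.3300014  0.        ]] yaw y 87.14420316675044
```

```bash
python3 -m creep '[[[0,0,-0.012],[0.005,0.035,0],0.3],[[0,0,0],[0.006,0.04,0],0.3],[[0,0,0],[0,0.032,0],0.3],[[0,0,0],[0,0,-0.02],0.3],[[0,0,0],[0,0,-0.03],0.3],[[0,0,0],[0,0,-0.03],0.3],[[0,0,0],[0,0,-0.03],0.3],[[0,0,0],[0,0,-0.03],0.3],[[0,0,0],[0,0,-0.02],0.3],[[0,0,0],[0,0,-0.01],0.3],[[0,0,0],[0,0,-0.006],0.3],[[0,0,0],[0,0,0],0.3]]'
python3 -m creep '[[[0,0,0],[0,0,-0.001],0.3],[[0,0,0],[0,0,-0.001],0.3],[[0,0,0],[0,0,0],0.3]]'
```

```text
clock: 17.8
eef_pos: [0.5091, 0.3286, 0.0304]
ee_rot: [[-0.999, 0.051, -0.0], [0.051, 0.999, -0.0], [0.0, -0.0, -1.0]]
ft_force: [-0.0, 0.0, -2.7]
grip_width: 0.0429
grip_force: 82.6
clock: 18.1
eef_pos: [0.5092, 0.3291, 0.0288]
ee_rot: [[-0.999, 0.051, 0.001], [0.051, 0.999, 0.0], [-0.001, 0.0, -1.0]]
ft_force: [0.7, -0.8, -3.2]
grip_width: 0.0428
grip_force: 82.6
```

```bash
python3 -m creep '[[[0,0,0],[0,0,-0.002],0.3],[[0,0,0],[0,0,-0.002],0.3],[[0,0,0],[0,0,-0.001],0.3],[[0,0,0],[0,0,0],0.3]]'
python3 -m creep '[[[0,0,0],[0,0,-0.001],0.3],[[0,0,0],[0,0,0],0.3]]'
python3 -m creep '[[[0,0,0],[0,0,-0.001],0.3],[[0,0,0],[0,0,0],0.3]]'
```

```text
clock: 18.5
eef_pos: [0.5088, 0.3289, 0.0231]
ee_rot: [[-0.999, 0.051, -0.0], [0.051, 0.999, -0.0], [0.0, -0.0, -1.0]]
ft_force: [-0.4, -0.6, -2.1]
grip_width: 0.0429
grip_force: 82.6
clock: 18.7
eef_pos: [0.5089, 0.329, 0.0222]
ee_rot: [[-0.999, 0.051, -0.0], [0.051, 0.999, -0.0], [0.0, -0.0, -1.0]]
ft_force: [0.1, -0.1, -2.8]
grip_width: 0.0428
grip_force: 82.7
clock: 18.9
eef_pos: [0.509, 0.329, 0.0219]
ee_rot: [[-0.999, 0.051, 0.001], [0.051, 0.999, 0.0], [-0.001, 0.0, -1.0]]
ft_force: [-2.8, -1.3, 7.2]
grip_width: 0.0426
grip_force: 83.9
```

It touched the floor at 7 N. I'll release it, rise and check.

```bash
python3 -m creep '[[[0,0,0],[0,0,0],0.6],[[0,0,0],[0,0,0],0.75],[[0,0,0],[0,0,0],0.75],[[0,0,0],[0,0,0],0.75],[[0,0,0],[0,0,0.015],0.75],[[0,0,0],[0,0,0.03],0.75],[[0,0,0],[0,0,0.04],0.75],[[0,0,0],[0,0,0.04],0.75],[[0,0,0],[0,0,0.04],0.75],[[0,0,0],[0,0,0.04],0.75],[[0,0,0],[0,0,0.03],0.75],[[0,0,0],[0,0,0],0.75]]'
python3 - <<'E'
from h import *
im=grab_frame("wrist");sc=grab_frame("scene")
g=lambda i:np.uint8(255*(i/255.)**.6)
o=np.zeros((600,800,3),np.uint8)
o[:250,:400]=cv2.resize(g(im),(400,250));o[250:,:560]=cv2.resize(g(sc),(560,350))
o[:250,400:]=cv2.resize(g(sc[200:325,215:415]),(400,250),interpolation=cv2.INTER_CUBIC)
cv2.imwrite("pics/c5.png",o);s=get_state();print(s['clock'],s['ft_force'])
E
```

```text
clock: 20.1
eef_pos: [0.5101, 0.3296, 0.2603]
ee_rot: [[-0.999, 0.051, 0.006], [0.051, 0.999, 0.003], [-0.005, 0.003, -1.0]]
ft_force: [0.5, 0.4, -0.6]
grip_width: 0.0643
grip_force: 0.0
20.2 [-0.34438747  0.37096084 -1.14901406]
```

View pics/c5.png

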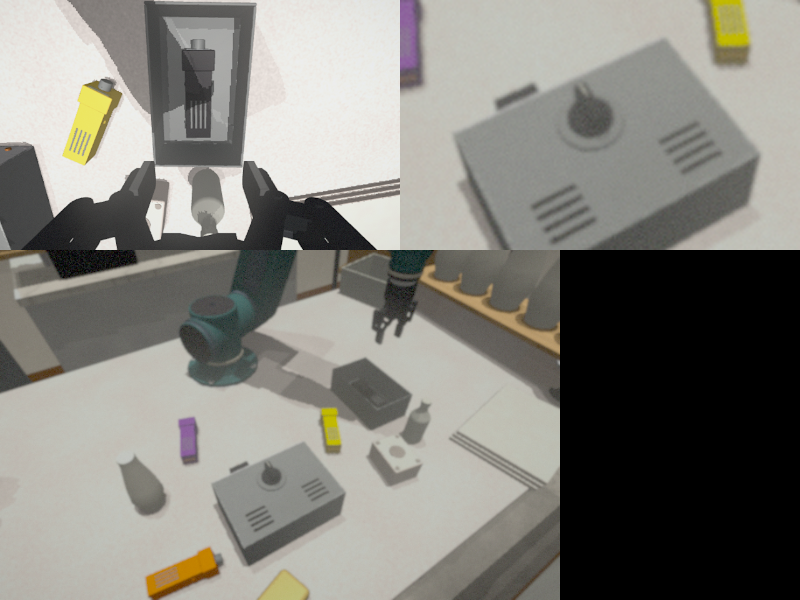

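The limiter lies flat and right way up, lengthwise on the crate floor, at (198,90) in the wrist panel. The isolator bar points at the panel (off) and the programmer is still in its sleeve. The vase, bottle and mould are where they were, and the gripper is clear of everything.

```bash
python3 -c "
from plant import *
print(hand_in())"
```

```text
the job is handed in; nothing more can be done
None
```

Done and handed in at about 20 s of the 67 s allowed: the isolator is off and the limiter lies right way up on the crate floor, after being set down on the bench and regripped round its case; on the first try the fingers closed on the isolator's disc instead of its bar, so I reopened and regripped before turning it.

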